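# Roll core stubs into the sample case and bolt it

## Task

Pack all the granite core stubs on the counter into the aluminium sample case: lay each one across the level roller track in front of the case and then, with the wooden paddle held in the gripper and not with the fingers or the mallet, gently push it rolling along the track and over the crest, so that it rolls on under the raised bolt into the case. When all are in the case, past the bolt, knock the sprung bolt fully down with the held mallet, without pressing it with the fingers or the paddle. Finish with the paddle standing and the mallet lying back on the grey rubber mat, and leave the tile, the scribe and the jar alone.

Things in the scene. Friction and masses are not known exactly. Their poses are not given: they have to be found in the camera images.
- case: Fixed aluminium sample case with its roller track, one unit. Origin on the counter, under the bolt's axis; x is the rolling direction, from the open track into the case; y across; z up. Rubber track floor: level, 26 mm above the counter, from x = -340 to the crest at x = -30 mm, then falling at 6 degrees to the end stop. Channel 70 mm wide; walls of the open track (to x = -15) rise to z = 42
- track_rear (a point): Middle of the open track's rear end, on the track floor, 340 mm behind the bolt's axis (case x = -340). The track is open above and at this end. Stubs are laid on it with their axis across it, centres more than 70 mm before the bolt's axis (nearer, only the paddle may touch them); they stay where they are laid
- case_end (a point): Foot of the end stop inside the case, 138 mm beyond the bolt's axis, floor here 8 mm above the counter. Case: x = -15 to 148, walls 80 mm high, roofed by three bars along x (z = 72 to 78) between which the stubs can be seen; a bridge over the mouth (x = -15 to 15, z = 70 to 92) carries the bolt. Three stubs in a row fit with some 17 mm to spare; a stub is past the bolt when its centre is at x = 21 or more
- bolt (a joint): Upright steel bolt in the bridge over the case's mouth (shaft 12 mm diameter, round head 24 mm diameter and 8 mm thick). 0 = up, 0.014 m = fully down. An over-centre spring resists with about 6 N at first, then snaps it down once past half-way, where it stays. Up, its lower end is 70 mm above the counter and stubs pass beneath; down, it bars their way out
- bolt_top (a point): Centre of the top face of the bolt's head: 116 mm above the counter when up, 102 mm when down
- stub1_center (a point): Centre of a lying pink granite core stub, a cylinder 40 mm in diameter and 60 mm long, about 0.2 kg; its own x is the cylinder's axis. Two or three stubs are present (None if absent). They roll easily on the level but soon stop; pushed in a row they rub on each other and may jam or climb, so one at a time is better
- stub2_center (a point): Centre of a lying pink granite core stub, a cylinder 40 mm in diameter and 60 mm long, about 0.2 kg; its own x is the cylinder's axis. Two or three stubs are present (None if absent). They roll easily on the level but soon stop; pushed in a row they rub on each other and may jam or climb, so one at a time is better
- stub3_center (a point): Centre of a lying pink granite core stub, a cylinder 40 mm in diameter and 60 mm long, about 0.2 kg; its own x is the cylinder's axis. Two or three stubs are present (None if absent). They roll easily on the level but soon stop; pushed in a row they rub on each other and may jam or climb, so one at a time is better
- mat: Grey rubber mat fixed on the counter, 150 mm (its x) by 250 mm (its y), 3 mm thick; origin at the centre of its underside. The place of both tools
- paddle_grip (a point): Wooden paddle, about 0.22 kg, standing on a heavy foot 34 mm (its x) by 52 mm (its y), 10 mm high: an upright blade 52 mm wide, 8 mm thick and 46 mm high over all at the front of the foot, and behind it an upright handle 18 x 18 mm reaching 110 mm above the underside. This point is on the handle's axis, over the middle of the foot, 80 mm above the paddle's underside; z up
- paddle_face (a point): Centre of the paddle blade's front (pushing) face, which looks along the paddle's x: 17 mm ahead of the handle's axis and 23 mm above the paddle's underside. Nothing of the paddle stands further forward
- mallet_head (a point): Centre of the mallet's black rubber head, a cylinder 50 mm in diameter and 64 mm high that stands on one flat face (axis = z), so the striking face is 32 mm below this point. Mallet about 0.18 kg. Its handle is level, along the mallet's -x
- mallet_grip (a point): Point on the axis of the mallet's wooden handle, 65 mm from the head's axis, at the same height as the head's centre. The handle is 18 mm wide (y) and 24 mm high (z), free from 25 to 137 mm from the head's axis
- tile_mid (a point): Bystander: white streak tile, 50 x 80 x 7 mm, lying flat; point at its centre
- scribe_mid (a point): Bystander: steel scribe with red handle, 140 mm long, lying along its x; point at its middle
- jar_mid (a point): Bystander: small closed jar, 44 mm in diameter, 70 mm high; point at its centre
There are look-alikes about, which are no part of the job. What is shaped like the part that bears stub1_center but blue or red is not meant. What is shaped like the part that bears stub2_center but orange or yellow is not meant.

How it is judged:
By the outcome, as a careful person would: the job done as asked, in the order asked, and still so for the second after the job is handed in, with the robot touching nothing.
Of stub1, stub2, stub3 only 2 to 3 are there at a start; the rules pass over those that are not, and their reading is None.
At some moment in a run one of paddle may be knocked a few centimetres aside while the robot is not near it.
It also fails if it takes over 210 s, if anything falls off the work surface, if the arm or the gripper's body presses on something with over 40 N, if the wrist force passes 120 N, or if a joint passes its speed limit or range.

## Robot

A 6-joint arm with a two-finger parallel gripper is mounted at the origin on the work surface. World frame = base frame: x ahead of the robot, y to its left, z up, the work surface at z = 0. Lengths are in m, angles in rad, forces in N, time in s.
With the tool pointing down it reaches from about 0.35 to 0.975 m from the base axis. Payload 7.1 kg.
Tool frame: the origin (TCP) lies midway between the tips of the shut fingers; the grasp point (between the pads) lies 19 mm behind it; z points along the fingers, y is the line along which they close (so a half turn about z gives the same grasp; the last joint's range is limited). The gripper opens to 88 mm and grips with 3 to 60 N. Pads are 20 mm wide; open, the fingers measure 115 mm over their backs; the gripper's body (75 mm by 178 mm) begins 61 mm behind the grasp point.
Start: joints at [1.124, 0.423, 1.63, -0, 1.089, -0.019], TCP at [0.259, 0.569, 0.223] pointing down, gripper open.
Joint ranges: [-3, 3], [-0.9, 2.11], [0.09, 2.58], [-1.31, 4.45], [0.11, 2.69], [-2.54, 2.54]. Speed limits (rad/s): [2.39, 2.39, 3.01, 3.14, 3.14, 3.14].

## Interface

Orientations are given as a unit quaternion [w, x, y, z].
In Python, from station import move_pose, movel, movej, command_gripper, wait, inverse_kinematics, read_camera, camera_info, MotionError, job_done, get_time, get_joint_pos, get_qvel, get_effort, get_tcp_pos, get_ee_rot, get_ft_force, get_ft_torque, get_grip_width, get_finger_force gives the robot as it stands. Calls block until the motion is done:
- move_pose(position, orientation): joint-space move of the TCP to a pose.
- movel(position, frame=None, v=0.15, until_force=None): straight line of the TCP; frame=None keeps the orientation; v is the mean speed in m/s. With until_force (N) it stops when the force on the tool has changed by that much, and returns True; else False.
- movej(angles): joint-space move.
- command_gripper(opening): opening from 0.0 (shut) to 1.0 (fully open); the grip force is fixed at half the most; returns when the fingers have stopped.
- wait(seconds).
- inverse_kinematics(position, orientation): joint angles nearest the present ones, or None.
- read_camera(name): name is "side" or "top" or "wrist"; returns the picture (420x560x3 uint8, red, green, blue); there is no depth.
- camera_info(name): a dict with "intrinsics" (3x3 intrinsics, pixels), "dist" ([k1, k2, p1, p2, k3] as OpenCV has them; the pictures are not rectified), "T" (4x4, takes a point from camera to world coordinates); the wrist camera has in their place "tool_from_camera" (4x4, takes a point from camera to tool coordinates, whose origin is the TCP and whose axes are the flange's). Camera axes: x right, y up, looking along -z (the intrinsics and any distortion apply to the point x, -y, -z); pixel columns grow to the right and rows downward; lengths in m; the calibration is good to about 2 mm. A picture is of the moment at which its call begins: read the wrist's pose just before it. camera_info takes no time and is no camera call.
A pose or a line that the arm cannot do raises MotionError and nothing moves.
- job_done(): hands the job in; it is judged then, once.
Readings, each from a call of its own:
- get_time(): time.
- get_joint_pos(): joint angles.
- get_qvel(): joint speeds.
- get_effort(): joint torques, N m.
- get_tcp_pos(): TCP position.
- get_ee_rot(): TCP orientation.
- get_ft_force(): force on the tool from outside, world axes, zero at the start.
- get_ft_torque(): the same for the moment, N m.
- get_grip_width(): opening from 0.0 (shut) to 1.0 (fully open).
- get_finger_force(): force on a finger pad.
Only numpy, scipy, OpenCV 4.12 (cv2) and the standard library are available. Lean on these libraries where they do the work, as an engineer would, in place of code of your own. Each camera call takes 0.05 s, during which the arm holds its last target. There are 200 camera calls.

## Working session

There is one attempt and no reset: what is moved stays moved. The work goes in short steps, each a Python script; the robot and the scene stay as the last script left them, time stands still between calls to the robot, and variables do not carry over. Pictures are saved under pics/ and viewed, at most 15 in all, crops included, and the job is handed in when it is done.

```bash
mkdir -p pics; ls
python3 - <<'E'
from station import *
import cv2,numpy as np
for n in ["side","top","wrist"]:
    im=read_camera(n); cv2.imwrite(f"pics/{n}0.png",im[:,:,::-1]); i=camera_info(n)
    print(n,{k:np.round(v,4).tolist() for k,v in i.items()})
print(get_time(),get_ee_rot(),get_tcp_pos())
a=cv2.imread("pics/side0.png");b=cv2.imread("pics/top0.png")
E
```

```text
pics
side {'intrinsics': [[397.4899, 0.0, 274.4037], [0.0, 397.4899, 206.7924], [0.0, 0.0, 1.0]], 'dist': [-0.0644, 0.0, 0.0, 0.0, 0.0], 'T': [[0.9998, 0.0181, -0.002, 0.4633], [-0.0129, 0.6229, -0.7822, -0.7056], [-0.0129, 0.7821, 0.623, 0.6487], [0.0, 0.0, 0.0, 1.0]]}
top {'intrinsics': [[437.9148, 0.0, 272.729], [0.0, 437.9148, 209.0674], [0.0, 0.0, 1.0]], 'dist': [-0.1029, 0.0, 0.0, 0.0, 0.0], 'T': [[0.0223, 0.9971, -0.0731, 0.4099], [-0.9997, 0.0226, 0.0032, -0.0035], [0.0049, 0.073, 0.9973, 1.1071], [0.0, 0.0, 0.0, 1.0]]}
wrist {'intrinsics': [[363.4379, 0.0, 285.017], [0.0, 363.4379, 204.0186], [0.0, 0.0, 1.0]], 'dist': [-0.0003, 0.0, 0.0, 0.0, 0.0], 'tool_from_camera': [[-0.0002, 0.97, 0.2429, 0.0662], [1.0, 0.0003, -0.0005, 0.0001], [-0.0006, 0.2429, -0.97, -0.1614], [0.0, 0.0, 0.0, 1.0]]}
0.15 [-1.40470020e-04  2.12243326e-01  9.77216682e-01 -5.53861799e-04] [0.25906748 0.56831912 0.22211013]
```

View pics/top0.png

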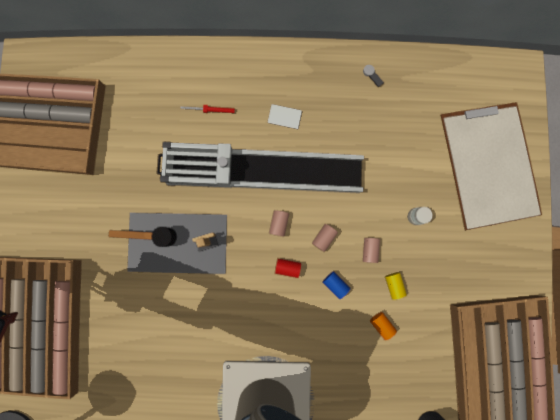

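View pics/side0.png

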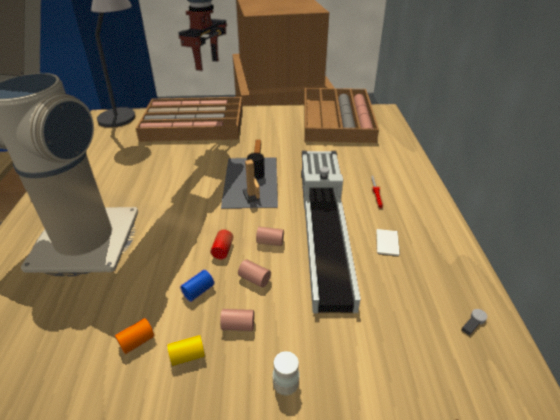

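The top view shows three pink stubs at (279,223), (325,238) and (372,250). The track runs from (363,172) to the case at about (165,163). The mallet head is at (163,236), the paddle near (205,240), and the jar at (421,215).

```bash
cat > h.py <<'E'
from station import *
import cv2, numpy as np
from scipy.spatial.transform import Rotation as R
def tool_T():
    q=get_ee_rot(); T=np.eye(4); T[:3,:3]=R.from_quat([q[1],q[2],q[3],q[0]]).as_matrix(); T[:3,3]=get_tcp_pos(); return T
def snap(n,name=None):
    T=tool_T() if n=="wrist" else None
    im=read_camera(n); i=camera_info(n)
    T=T@np.array(i["tool_from_camera"]) if n=="wrist" else np.array(i["T"])
    if name: cv2.imwrite(f"pics/{name}.png",im[:,:,::-1])
    return im,(np.array(i["intrinsics"]),np.array(i["dist"],float),T)
def ray(c,uv):
    K,d,T=c; p=cv2.undistortPoints(np.array(uv,float).reshape(-1,1,2),K,d)[:,0]
    return T[:3,3],np.c_[p[:,0],-p[:,1],-np.ones(len(p))]@T[:3,:3].T
def plane(c,uv,z):
    o,d=ray(c,uv); return o+d*((z-o[2])/d[:,2])[:,None]
def proj(c,P):
    K,d,T=c; q=(np.atleast_2d(P)-T[:3,3])@T[:3,:3]; q=q*[1,-1,-1]
    return cv2.projectPoints(q,np.zeros(3),np.zeros(3),K,d)[0][:,0]
def blobs(mask,amin=100):
    out=[]
    for k in cv2.findContours(mask.astype(np.uint8),cv2.RETR_EXTERNAL,cv2.CHAIN_APPROX_NONE)[0]:
        if cv2.contourArea(k)>amin: out.append((cv2.contourArea(k),k[:,0].astype(float)))
    return out
def pink(im):
    h=cv2.cvtColor(im,cv2.COLOR_RGB2HSV).astype(int)
    return cv2.morphologyEx((((h[...,0]<9)|(h[...,0]>170))&(h[...,1]>50)&(h[...,1]<160)&(h[...,2]>70)).astype(np.uint8),cv2.MORPH_OPEN,np.ones((3,3)))
def stubs(c,im,z=0.02):   # world centre, axis yaw, length, width
    out=[]
    for a,k in blobs(pink(im),120):
        P=plane(c,k,z)[:,:2].astype(np.float32); (x,y),(w,h),an=cv2.minAreaRect(P)
        if w<h: w,h,an=h,w,an+90
        out.append((x,y,np.deg2rad(an),w,h))
    return out
def yawq(yaw): # tool down; fingers' closing line (tool y) at angle yaw+90 , tool x at yaw
    q=(R.from_euler('z',yaw)*R.from_euler('x',np.pi)).as_quat(); return [q[3],*q[:3]]
E
python3 - <<'E'
from h import *
im,c=snap("top")
for s in stubs(c,im): print(np.round(s,3))
print("track rear, case end corners at z=.042/.08")
print(np.round(plane(c,[(363,156),(363,190)],.042),3),np.round(plane(c,[(163,145),(163,183)],.08),3))
print("mallet,paddle,bolt",np.round(plane(c,[(163,236)],.067),3),np.round(plane(c,[(204,240)],.1),3),np.round(plane(c,[(224,162)],.116),3))
g=cv2.resize(im[120:290,90:470],None,fx=2.1,fy=2.1,interpolation=cv2.INTER_CUBIC); cv2.imwrite("pics/topc.png",g[:,:,::-1])
E
```

```text
[ 0.09  -0.701  0.102  0.267  0.033]
[0.153 0.516 0.039 0.28  0.035]
[ 0.394 -0.255  0.009  0.052  0.033]
[ 0.422 -0.138  2.569  0.057  0.034]
[ 0.455 -0.028  0.022  0.055  0.03 ]
[0.781 0.58  1.505 0.218 0.019]
[0.801 0.561 1.509 0.133 0.015]
track rear, case end corners at z=.042/.08
[[ 0.625 -0.228  0.042]
 [ 0.54  -0.228  0.042]] [[0.633 0.259 0.08 ]
 [0.541 0.255 0.08 ]]
mallet,paddle,bolt [[0.416 0.253 0.067]] [[0.409 0.15  0.1  ]] [[0.588 0.107 0.116]]
```

View pics/topc.png

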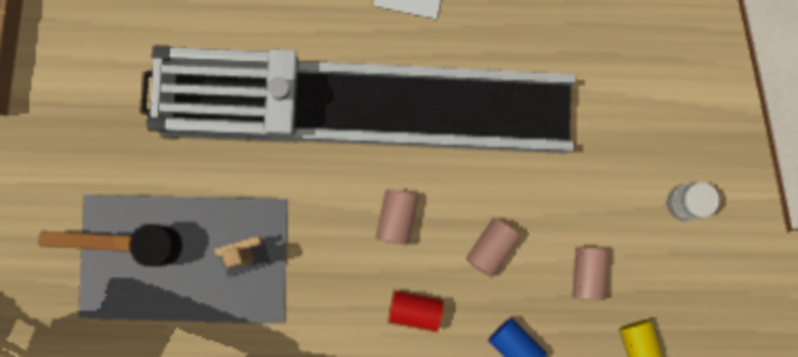

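Run:
```python
from h import *
move_pose([.5,-.14,.3],yawq(0)); im,c=snap("wrist","w1")
for s in stubs(c,im): print(np.round(s,3))
move_pose([.5,.14,.25],yawq(0)); im,c=snap("wrist","w2")
np.save("c2.npy",c[2]);print(get_time())
```

```text
4.0583
```

View pics/w1.png

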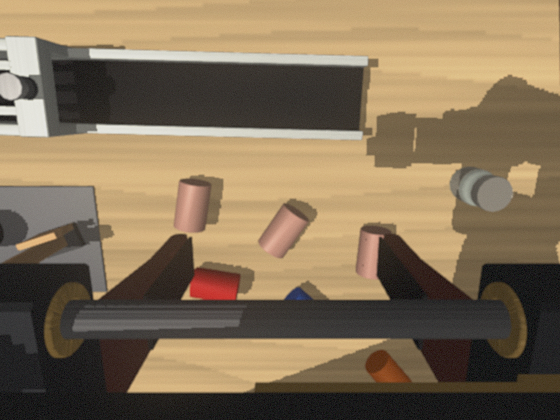

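View pics/w2.png

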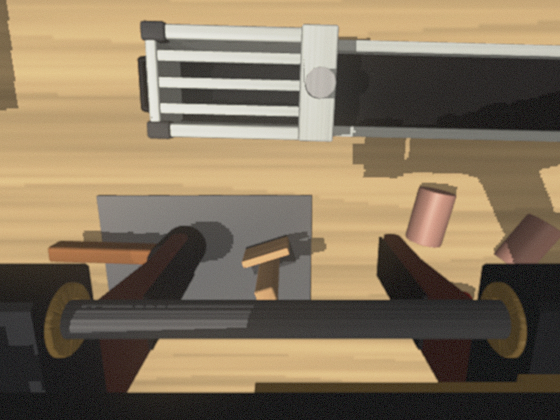

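The wrist pictures show the three stubs at (192,205), (284,231) and (370,251) in w1. The track's rear corners are (367,62) and (361,134). In w2 the bolt head is at (320,82), and the paddle near (266,255) is partly hidden by the gripper. I'll fit the stubs and case from these, then view the paddle from another side.

Run:
```python
from h import *
a=cv2.imread("pics/w1.png");h=cv2.cvtColor(a,cv2.COLOR_BGR2HSV)
for u,v in [(192,205),(284,231),(370,251),(188,188),(230,180),(150,250),(215,280),(250,150)]: print((u,v),h[v,u])
i=camera_info("wrist");K=np.array(i["intrinsics"]);d=np.array(i["dist"])
T2=np.load("c2.npy")
# same R; w1 pose recomputed
T1=T2.copy(); T1[:3,3]+=np.array([0,-.28,.05])
c1=(K,d,T1);c2=(K,d,T2)
print("rear outer",np.round(plane(c1,[(367,62),(361,134)],.042),4))
print("floor rear",np.round(plane(c1,[(364,66),(361,130)],.026),4))
print("bolt",np.round(plane(c2,[(320,82)],.116),4),np.round(plane(c1,[(11,87)],.116),4))
print("case end cor",np.round(plane(c2,[(146,28),(150,130)],.08),4))
move_pose([.41,.0,.25],yawq(np.pi/2)); im,c=snap("wrist","w3"); np.save("c3.npy",c[2])
print(get_tcp_pos())
```

```text
(192, 205) [  9  90 198]
(284, 231) [  8  85 213]
(370, 251) [  8  85 215]
(188, 188) [  9  82 219]
(230, 180) [ 18 102 214]
(150, 250) [ 19 100 183]
(215, 280) [  2 178 143]
(250, 150) [ 17 100 209]
rear outer [[ 0.6195 -0.229   0.042 ]
 [ 0.5428 -0.2264  0.042 ]]
floor rear [[ 0.6173 -0.2293  0.026 ]
 [ 0.5465 -0.2295  0.026 ]]
bolt [[0.5895 0.1126 0.116 ]] [[0.5891 0.1085 0.116 ]]
case end cor [[0.6353 0.2563 0.08  ]
 [0.5514 0.2606 0.08  ]]
[ 4.10221660e-01 -4.95358358e-05  2.50069706e-01]
```

View pics/w3.png

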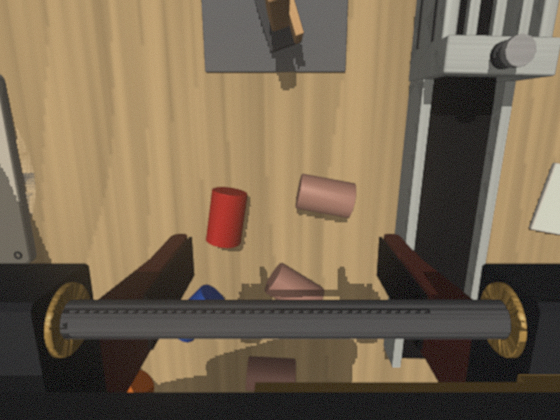

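w3 shows the paddle at the top edge near (280,20), cut off by the frame, with its blade towards image right. Before grasping the first stub I'll measure all three from one clear view.

```bash
cat >> h.py <<'E'
def pink(im):
    h=cv2.cvtColor(im,cv2.COLOR_RGB2HSV).astype(int)
    return cv2.morphologyEx((((h[...,0]<13)|(h[...,0]>170))&(h[...,1]>45)&(h[...,1]<140)&(h[...,2]>110)).astype(np.uint8),cv2.MORPH_OPEN,np.ones((3,3)))
YC=np.deg2rad(90-1.3); EX=np.array([np.cos(YC),np.sin(YC)]); EY=np.array([-EX[1],EX[0]]); O=np.array([.589,.1105])
def case(x,y=0,z=0): return [*(O+x*EX+y*EY),z]
E
python3 - <<'E'
from h import *
move_pose([.36,-.14,.3],yawq(0)); im,c=snap("wrist","w4")
for s in stubs(c,im): print(np.round(s,3))
im,c=snap("top"); print("top")
for s in stubs(c,im): print(np.round(s,3))
move_pose([.36,.14,.25],yawq(0)); im,c=snap("wrist","w5"); np.save("c5.npy",c[2])
a=cv2.imread("pics/w4.png"); b=cv2.imread("pics/w5.png")
cv2.imwrite("pics/w45.png",np.vstack([a[:290],b[:300]]))
E
```

```text
[ 0.421 -0.135  2.546  0.062  0.037]
[ 0.455 -0.019  2.949  0.062  0.033]
top
[ 0.038 -0.706  0.1    0.164  0.038]
[0.064 0.524 0.013 0.11  0.03 ]
[0.157 0.524 0.023 0.066 0.032]
[ 0.171 -0.692  0.1    0.1    0.038]
[0.244 0.524 0.032 0.098 0.032]
[ 0.423 -0.137  2.567  0.062  0.037]
[ 0.457 -0.021  2.931  0.061  0.034]
[0.791 0.601 1.502 0.267 0.04 ]
```

View pics/w45.png

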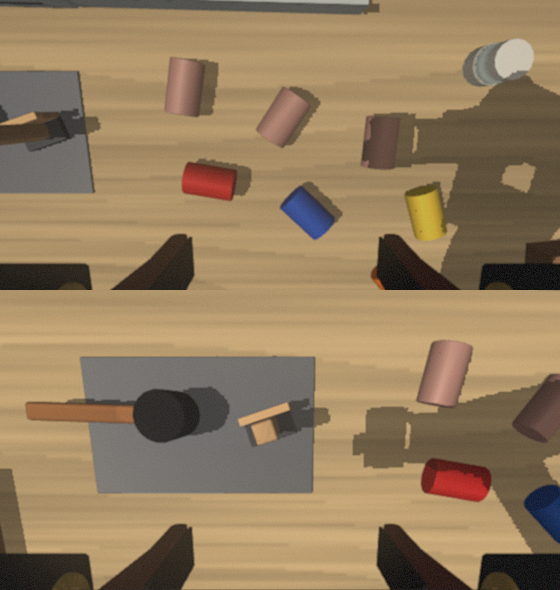

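Measurements agree within about 2 mm. The paddle's blade faces roughly world +x, turned about 15°. I'll pick the first two stubs now and look at the third one out of shadow.

```bash
cat >> h.py <<'E'
def lay(x,y,yaw,cx):
    yaw=(yaw+np.pi/2)%np.pi-np.pi/2; q=yawq(yaw)
    command_gripper(.75); move_pose([x,y,.12],q); movel([x,y,.008],v=.1)
    command_gripper(0); w=get_grip_width(); print("grip",w,get_finger_force())
    movel([x,y,.13],v=.15); q=yawq(YC-np.pi/2)
    move_pose(case(cx,0,.15),q); movel(case(cx,0,.055),v=.12); print("land",movel(case(cx,0,.0345),v=.03,until_force=3),get_tcp_pos()[2])
    command_gripper(.75); movel(case(cx,0,.15),v=.15)
E
python3 - <<'E'
from h import *
lay(.456,-.020,2.94,-.110)
lay(.422,-.136,2.555,-.200)
move_pose([.40,-.12,.3],yawq(0)); im,c=snap("wrist","w6")
for s in stubs(c,im): print(np.round(s,3))
im,c=snap("top","t6")
for s in stubs(c,im): print(np.round(s,3))
print(get_time())
E
```

```text
grip 0.44924575828414537 29.967690110206604
land True 0.03415981147894476
grip 0.4462403530582483 30.000495314598083
land True 0.034214669408860504
[ 0.377 -0.251  1.487  0.039  0.036]
[ 0.574 -0.083  1.57   0.035  0.024]
[0.575 0.014 1.57  0.033 0.022]
[ 0.038 -0.706  0.101  0.164  0.038]
[0.064 0.524 0.013 0.11  0.03 ]
[0.157 0.524 0.023 0.066 0.032]
[ 0.171 -0.692  0.1    0.1    0.038]
[0.244 0.524 0.033 0.098 0.032]
[ 0.592 -0.09   3.103  0.063  0.036]
[0.593 0.002 0.023 0.061 0.035]
[0.79  0.599 1.501 0.27  0.04 ]
24.825
```

View pics/w6.png

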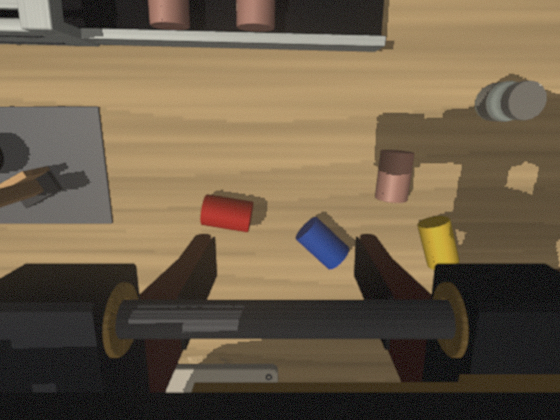

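Two stubs lie across the track. The third is at about (395,176), half in shadow, so I'll lower the brightness threshold for it.

Run:
```python
from h import *
import h
def pk(im):
    g=cv2.cvtColor(im,cv2.COLOR_RGB2HSV).astype(int)
    return cv2.morphologyEx((((g[...,0]<13)|(g[...,0]>170))&(g[...,1]>45)&(g[...,1]<150)&(g[...,2]>45)).astype(np.uint8),cv2.MORPH_OPEN,np.ones((3,3)))
h.pink=pk
move_pose([.36,-.20,.3],yawq(0)); im,c=snap("wrist","w7")
S=stubs(c,im); [print(np.round(s,3)) for s in S]
S=[s for s in S if abs(s[0]-.392)<.03 and abs(s[1]+.255)<.03 and .05<s[3]<.07 and s[4]<.045]
if S:
    x,y,a,*_=S[0]; lay(x,y,a,-.290)
    move_pose([.45,-.09,.3],yawq(0)); im,c=snap("wrist","w8")
    for s in stubs(c,im,.046): print(np.round(s,3))
print(get_time())
```

```text
[ 0.391 -0.253  3.077  0.062  0.038]
grip 0.44922465641632364 29.999969601631165
land True 0.03419067883595858
[ 0.583 -0.179  3.129  0.066  0.043]
[ 0.584 -0.089  3.116  0.066  0.042]
[5.85e-01 1.00e-03 3.13e+00 6.60e-02 4.30e-02]
34.0167
```

Run:
```python
from h import *
move_pose([.36,.15,.28],yawq(0)); im,c=snap("wrist"); np.save("c9.npy",c[2]); cv2.imwrite("pics/w9.png",im[:,:,::-1])
g=im[60:220,180:380]; cv2.imwrite("pics/w9c.png",cv2.resize(g,None,fx=3.75,fy=3.75,interpolation=cv2.INTER_CUBIC)[:,:,::-1])
```

```text
(no output)
```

View pics/w9c.png

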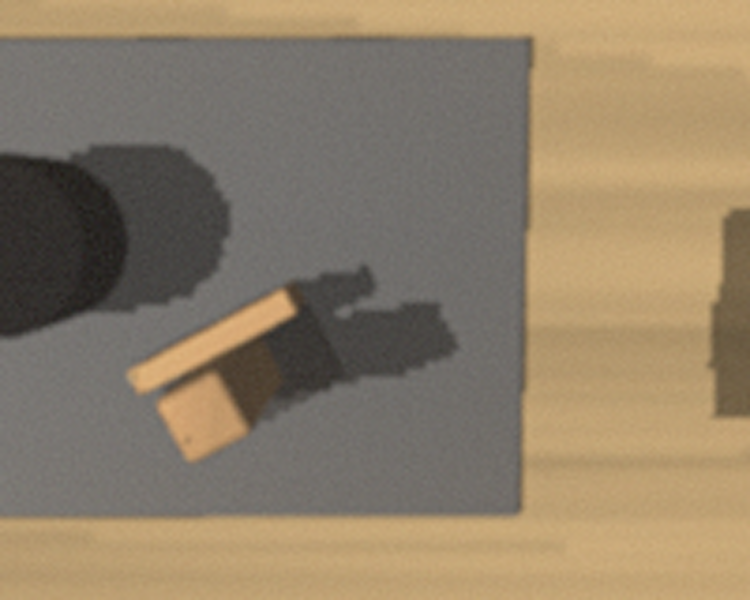

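The paddle has been knocked and has turned to about 28°. In the crop, the blade's top front edge runs from (128,372) to (288,285), and the handle top is centred at (203,418).

Run:
```python
from h import *
i=camera_info("wrist"); c=(np.array(i["intrinsics"]),np.array(i["dist"]),np.load("c9.npy"))
f=lambda p:np.array(p)/3.75+[180,60]
ht=plane(c,f([(157,402),(215,373),(250,433),(190,462)]),.113)[:,:2]; hc=ht.mean(0)
e=plane(c,f([(128,372),(288,285)]),.049)[:,:2]; d=e[0]-e[1]; print("blade len",np.linalg.norm(d))
yaw=np.arctan2(d[1],d[0])-np.pi/2; n=np.array([np.cos(yaw),np.sin(yaw)])
hb=e.mean(0)-.017*n
s=ht[1]-ht[2]; print("yaw",np.rad2deg(yaw),"handle-side yaw",np.rad2deg(np.arctan2(s[1],s[0])),"centre top",hc,"from blade",hb)
```

```text
blade len 0.05267367610483704
yaw 27.912660659422905 handle-side yaw 28.83262133694635 centre top [0.37480858 0.19631547] from blade [0.37515245 0.19531356]
```

```bash
cat >> h.py <<'E'
ZP=.0905
def push(cx,end=-.045,v=.05):
    a=cx-.045; q=yawq(YC)
    move_pose(case(a,0,.19),q); movel(case(a,0,.11),v=.12); movel(case(a,0,ZP),v=.04,until_force=6)
    print("z",get_tcp_pos()[2]); print("stopped",movel(case(end,0,ZP),v=v,until_force=12)); print(get_ft_force())
    movel(case(end-.02,0,ZP),v=.08); movel(case(end-.02,0,.19),v=.15)
E
python3 - <<'E'
from h import *
q=yawq(np.deg2rad(28.2)); x,y=.375,.196
command_gripper(.55); move_pose([x,y,.17],q); movel([x,y,.064],v=.1,until_force=8)
command_gripper(0); print("grip",get_grip_width(),get_finger_force(),get_tcp_pos())
movel([x,y,.2],v=.12)
push(-.1095)
wait(.3)
im,c=snap("top"); h=im[100:260,90:470]
cv2.imwrite("pics/p1.png",cv2.resize(h,None,fx=2.1,fy=2.1,interpolation=cv2.INTER_CUBIC)[:,:,::-1]); print(get_time())
E
```

```text
grip 0.20125494654205864 30.000154674053192 [0.3750181  0.19603522 0.06405748]
z 0.090306411930347
stopped False
[-0.24101231 -0.54001606 -2.09004131]
45.975
```

View pics/p1.png

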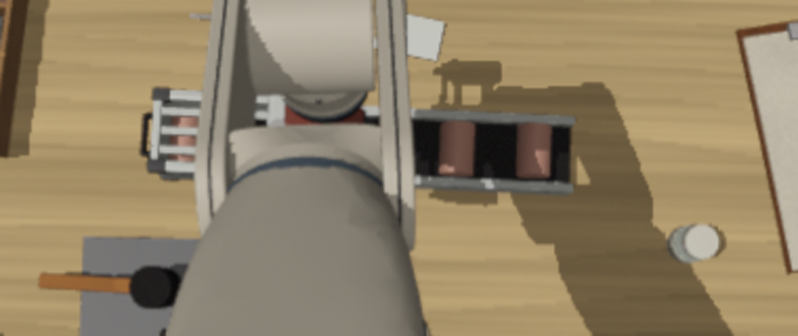

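The first stub is in the case against the end stop at about (183,140). The other two still lie at (457,150) and (535,150), so I'll push them next.

Run:
```python
from h import *
push(-.1995)
push(-.289)
movel(case(-.16,0,.21)); wait(.2)
im,c=snap("top"); a=im[120:230,90:420]; np.save("pt.npy",im)
sm=snap("side")[0]
cv2.imwrite("pics/p2.png",np.vstack([cv2.resize(a,(800,266),interpolation=cv2.INTER_CUBIC),cv2.resize(sm[140:200,240:420],(800,266),interpolation=cv2.INTER_CUBIC)])[:,:,::-1]); print(get_time())
```

```text
z 0.09032297312345497
stopped False
[-0.56193575  0.01129662 -1.57433743]
z 0.09029454823891447
stopped False
[-0.21666444  0.38427544 -1.33216619]
64.2833
```

View pics/p2.png

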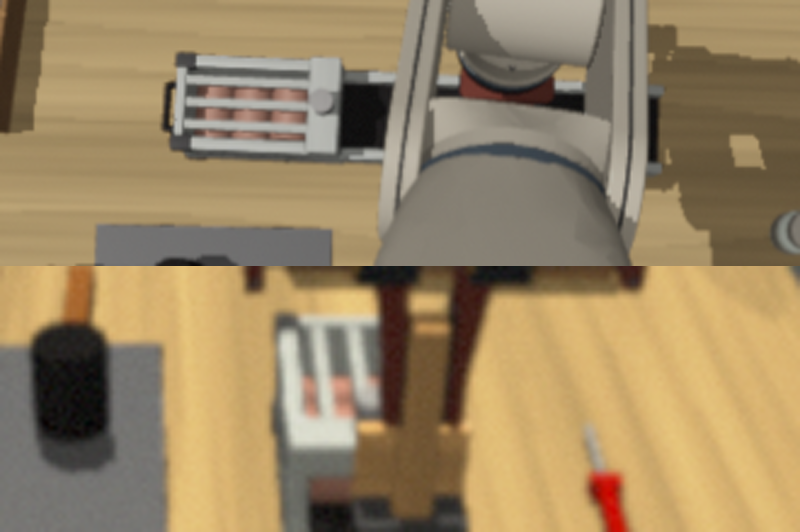

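All three stubs sit in a row in the case, past the bolt. Next the paddle goes back on the mat, and then I'll look at the mallet.

Run:
```python
from h import *
im,c=snap("top")
f=lambda p:np.array(p)/2.1+[90,120]
print("mat",np.round(plane(c,f([(82,197),(287,200),(286,322),(80,320)]),.003),3).tolist())
x,y=.405,.165; q=yawq(np.deg2rad(28.2))
move_pose([x,y,.2],q); movel([x,y,.08],v=.12); print(movel([x,y,.0630],v=.02,until_force=4),get_tcp_pos())
command_gripper(.55); movel([x,y,.2],v=.12)
move_pose([.34,.24,.28],yawq(0)); im,c=snap("wrist","m1"); np.save("cm.npy",c[2]); print(get_time())
```

```text
mat [[0.47, 0.359, 0.003], [0.473, 0.109, 0.003], [0.327, 0.106, 0.003], [0.322, 0.355, 0.003]]
True [0.40479039 0.16496114 0.06402493]
70.3083
```

View pics/m1.png

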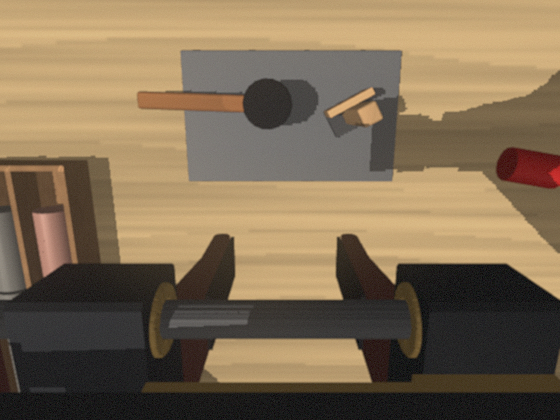

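The paddle stands on the mat at (355,105), the mallet head is at (267,104), and its handle runs left to (138,100).

Run:
```python
from h import *
i=camera_info("wrist"); c=(np.array(i["intrinsics"]),np.array(i["dist"]),np.load("cm.npy"))
a=cv2.imread("pics/m1.png"); g=cv2.cvtColor(a,cv2.COLOR_BGR2HSV).astype(int)
mk=(g[...,1]>125)&(g[...,0]<16); mk[:80]=0; mk[130:]=0; mk[:,:136]=0; mk[:,246:]=0
us=np.arange(150,236,4); pts=[(u,np.mean(np.where(mk[:,u])[0])) for u in us]
print([(u,mk[:,u].sum()) for u in us][::5])
P=plane(c,pts,.047)[:,:2]; vx,vy,x0,y0=cv2.fitLine(P.astype(np.float32),cv2.DIST_HUBER,0,.01,.01).ravel()
if vy<0: vx,vy=-vx,-vy
print("handle dir",np.rad2deg(np.arctan2(vy,vx)),P[0],P[-1])
bk=(g[...,2]<60); bk[:70]=0; bk[140:]=0; bk[:,:235]=0; bk[:,300:]=0
k=max(blobs(bk),key=lambda t:t[0])[1]; (u,v),r=cv2.minEnclosingCircle(k.astype(np.float32)); print("circ",u,v,r)
hd=plane(c,[(u,v)],.055)[0,:2]; d=np.array([vx,vy]); L=np.array([x0,y0]); hp=L+d*((hd-L)@d)
print("head",hd,"on handle line",hp,"grip",hp+.065*d)
```

```text
[(np.int64(150), np.int64(17)), (np.int64(170), np.int64(16)), (np.int64(190), np.int64(16)), (np.int64(210), np.int64(16)), (np.int64(230), np.int64(16))]
handle dir 88.394646 [0.41810079 0.38083875] [0.41576455 0.29339179]
circ 267.72540283203125 103.37046813964844 24.87240982055664
head [0.41478861 0.25783646] on handle line [0.41463528 0.25784075] grip [0.41645625 0.32281524]
```

Run:
```python
from h import *
a=np.deg2rad(88.4); d=np.array([np.cos(a),np.sin(a)]); H=np.array([.4147,.2577]); g=H+.045*d; q=yawq(a)
command_gripper(.5); move_pose([*g,.15],q); movel([*g,.016],v=.1,until_force=8); print(get_tcp_pos())
command_gripper(0); print("grip",get_grip_width(),get_finger_force())
movel([*g,.2],v=.12); b=O+.045*d
move_pose([*b,.2],q); movel([*b,.013+.116+.012],v=.1)
im,c=snap("side"); im2=snap("wrist")[0]
cv2.imwrite("pics/k1.png",np.hstack([cv2.resize(im[110:210,250:400],(480,320),interpolation=cv2.INTER_CUBIC),cv2.resize(im2,(320,320))])[:,:,::-1]); print(get_time(),get_tcp_pos(),get_ft_force())
```

```text
[0.41633474 0.30294105 0.01652948]
grip 0.20077239285135043 29.98771369457245
77.4333 [0.59082378 0.1556876  0.14179423] [ 0.51670998 -0.09124936 -1.74713427]
```

View pics/k1.png

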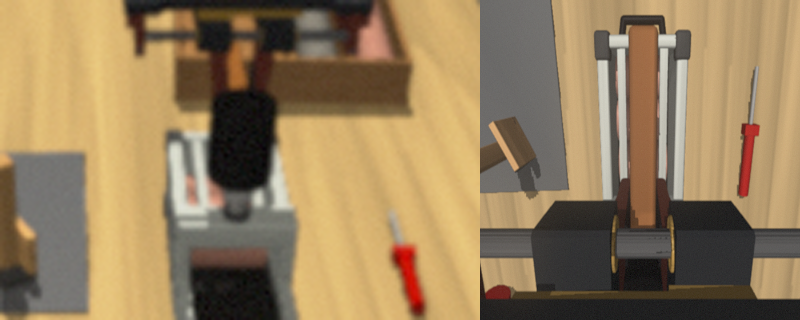

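The mallet head is over the bolt. I'll strike now.

Run:
```python
from h import *
p=np.array(get_tcp_pos()); f0=get_ft_force()
r=movel([p[0],p[1],.013+.1015],v=.12,until_force=30); print("stop",r,get_tcp_pos()[2]-.013,np.array(get_ft_force())-f0)
movel([p[0],p[1],.145],v=.1); 
r=movel([p[0],p[1],.013+.098],v=.02,until_force=4); print("touch face z",r,get_tcp_pos()[2]-.013)
movel([p[0],p[1],.19],v=.12); movel([p[0]-.15,p[1]+.08,.2]); 
t=snap("top")[0];s=snap("side")[0]
cv2.imwrite("pics/k2.png",np.hstack([cv2.resize(t[130:200,150:255],(480,320),interpolation=cv2.INTER_CUBIC),cv2.resize(s[140:200,290:350],(320,320),interpolation=cv2.INTER_CUBIC)])[:,:,::-1]); print(get_time())
```

```text
stop False 0.10137833788801048 [-1.10088036  0.22140599 -0.29826826]
touch face z True 0.10035797403553946
81.875
```

View pics/k2.png

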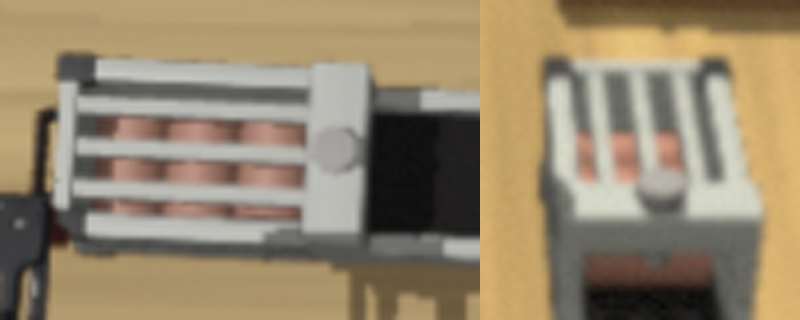

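The bolt is down: I touched its top at about 101 mm, and its tip is visible in the mouth. All three stubs are behind it, so the mallet goes back now.

Run:
```python
from h import *
a=np.deg2rad(88.4); d=np.array([np.cos(a),np.sin(a)]); g=np.array([.4147,.2577])+.045*d; g[0]-=.008; q=yawq(a)
move_pose([*g,.2],q); movel([*g,.03],v=.1); print(movel([*g,.0150],v=.02,until_force=4),get_tcp_pos())
command_gripper(.5); movel([*g,.2],v=.12); move_pose([.3,.45,.25],q); wait(.5)
t=snap("top")[0];s=snap("side")[0]
cv2.imwrite("pics/e.png",np.hstack([cv2.resize(t[90:290,90:390],(480,320)),cv2.resize(s[140:300,200:360],(320,320))])[:,:,::-1]); print(get_time(),get_qvel())
```

```text
True [0.40771575 0.30255941 0.01480333]
88.5667 [ 0.00339812 -0.00134682 -0.00062549  0.00227554 -0.0004872   0.00101101]
```

View pics/e.png

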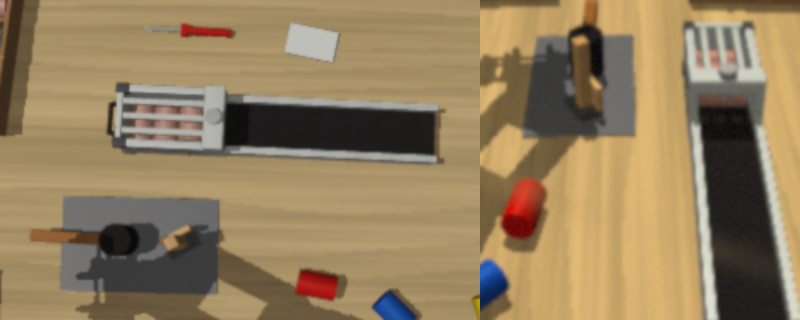

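The paddle stands at (178,238) and the mallet lies at (118,240), both on the mat. The three stubs are in the case behind the lowered bolt, and the tile and scribe are where they were.

```bash
python3 -c "
from station import *
print(job_done())"
```

```text
the job is handed in; nothing more can be done
None
```

The job is handed in at about 89 s: all three stubs are in the case, the bolt is knocked down with the mallet, the paddle stands and the mallet lies on the mat, and the tile, scribe and jar were not touched.

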